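# Shoot the bolt of a press-brake tool cassette past its spring catch

### The arm

A 6-joint arm with a two-finger parallel gripper is mounted at the origin on the work surface. World frame = base frame: x ahead of the robot, y to its left, z up, the work surface at z = 0. Lengths are in m, angles in rad, forces in N, time in s.
With the tool pointing down it reaches from about 0.325 to 0.9 m from the base axis. Payload 6.1 kg.
Tool frame: the origin (TCP) lies at the very end of the fingers, on their centre line; the grasp point (between the pads) lies 19 mm behind it; z points along the fingers, y is the direction in which the jaws open and shut (so a half turn about z gives the same grasp; the last joint's range is limited). The gripper opens to 85 mm and grips with 20 to 120 N. Pads are 22 mm wide; open, the fingers measure 114 mm over their backs; the gripper's body (76 mm by 85 mm) begins 54 mm behind the grasp point. The pads swing forward as they close: fully open they stand 13 mm farther back than shut.
Start: joints at [0.975, 0.22, 1.526, -0, 1.395, -0.126], TCP at [0.283, 0.557, 0.202] pointing down, gripper open.
Joint ranges: [-2.98, 2.98], [-0.91, 2.08], [0.09, 2.57], [-1.24, 4.39], [0.2, 2.65], [-2.68, 2.68]. Speed limits (rad/s): [2.57, 2.57, 3.01, 3.14, 3.14, 3.14].

### API

Orientations are given as a unit quaternion [w, x, y, z].
In Python, from plant import ctrl gives the robot as it stands.
- The arm moves only by the shell command python3 -m inch 'ROWS'. ROWS is JSON, a list of rows, each a list of 3 entries, a list of its own where there are three numbers: the closure, from 0 (fully open) to 1 (shut), then the shift along the tool's x, y, z in mm, then the turn about the tool's z in degrees. A call has 1 to 10 rows; each row is the pose to reach, as a shift and turn from the pose commanded when the call began, along the tool's axes at that moment; what a row does not reach only later rows make up. A row lasts 1/8 s, in which the tool goes at most 62.5 mm and 10.7 degrees, less where a joint would pass 70% of its speed; a pose out of reach is approached as far as the arm can. A call with a gripper value outside its range is refused whole. The fingers move at their own pace and stop on an object; the grip force is fixed at half the most. Time passes only in rows, so rows that repeat a pose let the fingers close. It gives the time, the measured TCP pose, the force and the opening at its end, in the units of the state.
- ctrl.sense(): the state, without advancing time (a new reading comes with each control period).
- ctrl.camera(name): name is "side" or "top" or "wrist"; returns a dict with "frame" (480x640x3 uint8, red, green, blue), "range_z" (480x640 float32, m along the optical axis (not along the pixel's ray), 0 where there is no reading), "camera_matrix" (3x3 intrinsics, pixels), "k1" (the pictures are not rectified: a ray, as slopes to the right and down, at radius r is drawn at 1 + k1 r^2 times it, then the intrinsics apply), "world_to_cam" (4x4, takes a point from world to camera coordinates). Camera axes: x right, y down, z forward; pixel columns grow to the right and rows downward; lengths in m; the calibration is good to about 2 mm. A picture is of the moment at which its call begins.
- ctrl.close_job(): hands the job in, once; it reports no verdict.
The state is a dict: "clock": time; "joint_positions": joint angles; "joint_velocities": joint speeds; "tau": joint torques, N m; "position": TCP position; "orientation": TCP orientation; "wrist_force": force on the tool from outside, world axes, zero at the start; "ft_torque": the same for the moment, N m; "gripper_width": finger opening in m.
Only numpy, scipy, OpenCV 4.12 (cv2) and the standard library are available. Lean on these libraries where they do the work, as an engineer would, in place of code of your own. Each camera call takes 0.05 s, during which the arm holds its last target.

### The job

Lock the steel punch into the tool cassette: with one fingertip hold the long red spring catch bar down, and while it is down push the bolt's yellow thumb tab towards the punch with the other fingertip until the bolt is fully home; then let go so that the catch springs back up and locks it. Only press and push with the fingertips: do not pinch or force the bolt, leave the punch in its pocket and leave everything else where it stands.

Things in the scene. Friction and masses are not known exactly. Their poses are not given: they have to be found in the camera images.
- cassette: Fixed dark steel cassette; base plate x -65 to 105, y -115 to 135, 12 mm thick. Origin on the table surface, z up; +y is the way the bolt slides home, +x runs from red catch bar to bolt. Catch bar centre line at x = -27 mm, bolt centre line at x = +25 mm, both along y. Two grey bolt guides (y = -80, +40 mm) are 40 mm high; grey punch pocket (y = 60 to 127 mm) 52 mm high.
- knob_top (a point): Centre of the top face of the bolt's yellow thumb tab; moves with the bolt. Tab 26 mm across the slide (cassette x), 14 mm along it (y), top 76 mm above the table. It stands on the round steel bolt, whose top is 34 mm above the table. Push the tab's face on the cassette's -y side: that face is at cassette y = -52 mm + bolt joint value, so +12 mm at home.
- bolt (a joint): Slide of the bolt in m along cassette +y: 0 drawn back, 0.064 fully home at its stop. About 3 N friction, no spring. Starts in 0 to 0.016. With the catch up it is free only from 0 to 0.020, then a tooth of the catch blocks its brass pin; if the catch is let up on the way the next tooth blocks (at about 0.035, 0.050). Past 0.061 the catch can spring up behind the pin, locking it.
- catch_top (a point): Centre of the top face of the red catch bar, which is 24 mm wide (cassette x) and 150 mm long (cassette y, from -100 to +50 mm); its top is 58 mm above the table when up. It may be pressed anywhere along its length, and a fingertip may slide along it while pressing; it stays level.
- catch (a joint): How far the catch bar is pressed straight down, in m: 0 is up (locking), 0.010 is the lower stop; the bolt is free to slide from about 0.0065. Spring: about 3 N to start it, about 8 N at the bottom.
- punch_mid (a point): Centre of the loose steel punch segment, 28 x 45 x 75 mm, 0.35 kg, standing in the pocket at the end of the bolt's path (cassette x = 34, y = 93 mm, top 87 mm above the table). The bolt slides into the groove along its side. Not to be lifted or moved.
- die_mid (a point): Centre of a loose dark V-die block 50 x 60 x 40 mm, on the table beyond the cassette. Bystander.
- hexkey_mid (a point): Middle of the long leg of a loose L-shaped hex key, 100 x 30 mm, 8 mm thick, lying on the table in front of the cassette. Bystander.
- screw_mid (a point): Centre of a loose cap screw 18 mm wide, 36 mm tall, standing head down on the cassette's base plate. Bystander.
- oil_mid (a point): Centre of a loose yellow oil bottle, 56 mm wide, 150 mm tall, standing to the left. Bystander.
- bracket_mid (a point): Centre of a loose bent aluminium bracket 80 x 60 x 50 mm lying to the right. Bystander.
- mallet_grip (a point): Middle of the handle of a loose mallet, 260 mm long, lying to the right. Bystander.
Mind the look-alikes: they are no part of the job. What is shaped like the part that bears punch_mid but orange or purple is not meant.

How it is judged:
On the way, in this order (a step that is already met when the one before it is completed fails the run):
1. a fingertip presses the catch bar down while the bolt is still drawn back (value of joint catch above 0.003 m and contact force between the fingers and catch above 0.5 N and value of joint bolt below 0.026 m), for 0.1 s.
2. the bolt reaches home while a fingertip still holds the catch bar down (value of joint catch above 0.003 m and contact force between the fingers and catch above 0.5 N and value of joint bolt above 0.06 m), for 0.05 s.
At the end, for the whole second after the job is handed in: The bolt is home (slid at least 60 of its 64 mm), the catch bar has sprung back up (within 1.5 mm), and the punch still stands in its pocket (within 20 mm of its start, upright within 0.15 rad) (value of joint bolt above 0.06 m and value of joint catch below 0.0015 m and distance of punch_mid from where it was at the start of the episode below 0.02 m and angle between punch_mid's own z axis and vertical below 0.15 rad); the robot touches nothing.
It fails at once if the bolt is pinched, or forced against the raised catch (more than 35 N of finger force on it while the catch is up) (contact force between the fingers and bolt above 35 N and value of joint catch below 0.003 m).
It fails at once if the bolt is forced (more than 60 N of finger force on it) (contact force between the fingers and bolt above 60 N).
It fails at once if the punch is lifted or shifted more than 20 mm (distance of punch_mid from where it was at the start of the episode above 0.02 m).
It fails at once if a bystander (die block, hex key, screw, oil bottle, bracket or mallet) is moved more than 30 mm (distance of any of die_mid, hexkey_mid, screw_mid, oil_mid, bracket_mid, mallet_grip from where it was at the start of the episode above 0.03 m).
It also fails if it takes over 35 s, if anything falls off the work surface, if the arm or the gripper's body presses on something with over 40 N, if the wrist force passes 120 N, or if a joint passes its speed limit or range.

## Working session

There is one attempt and no reset: what is moved stays moved. The work goes in short steps, Python scripts to look and compute and a shell command to move; the robot and the scene stay as the last step left them, time stands still between calls to the robot, and variables do not carry over. Pictures are saved under pics/ and viewed, and the job is handed in when it is done.

```bash
mkdir -p pics; ls
python3 - <<'E'
from plant import ctrl
import cv2,numpy as np
s=ctrl.sense();print({k:np.round(v,3).tolist() for k,v in s.items()})
for n in("top","side"):
    c=ctrl.camera(n);cv2.imwrite(f"pics/{n}0.png",c["frame"][:,:,::-1]);np.savez(f"{n}0.npz",**c)
    print(n,c["camera_matrix"].tolist(),c["k1"],np.round(c["world_to_cam"],3).tolist())
E
```

```text
pics
{'clock': 0.0, 'joint_positions': [0.975, 0.221, 1.528, 0.0, 1.395, -0.126], 'joint_velocities': [0.0, 0.001, -0.001, 0.001, 0.001, 0.0], 'tau': [0.002, -49.692, -38.939, 0.0, 0.011, -0.0], 'position': [0.283, 0.557, 0.201], 'orientation': [-0.0, 0.233, 0.973, -0.001], 'wrist_force': [-0.5, 0.045, 0.362], 'ft_torque': [0.006, 0.003, -0.053], 'gripper_width': 0.085}
top [[512.1733002847816, 0.0, 313.4729454696529], [0.0, 512.1733002847816, 243.19259308434084], [0.0, 0.0, 1.0]] -0.11260164589408334 [[0.009, -1.0, 0.009, -0.009], [-0.997, -0.01, -0.073, 0.552], [0.073, -0.008, -0.997, 1.406], [0.0, 0.0, 0.0, 1.0]]
side [[551.5412800203782, 0.0, 317.8209466449554], [0.0, 551.5412800203782, 238.8253844711579], [0.0, 0.0, 1.0]] -0.08384617328380094 [[0.909, -0.416, -0.005, -0.49], [-0.256, -0.55, -0.795, 0.21], [0.328, 0.725, -0.606, 1.227], [0.0, 0.0, 0.0, 1.0]]
```

View pics/top0.png

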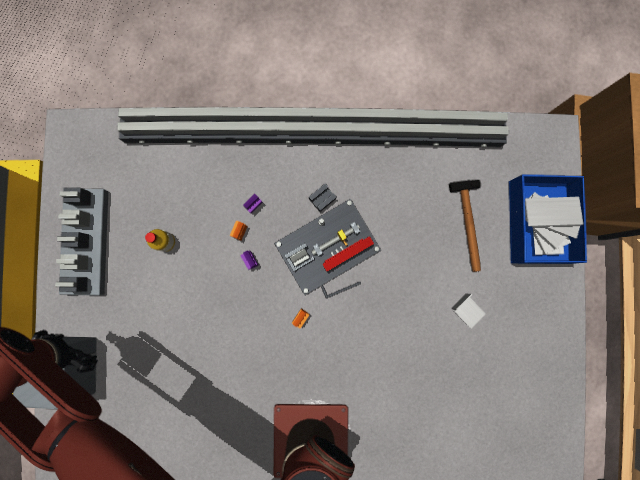

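View pics/side0.png

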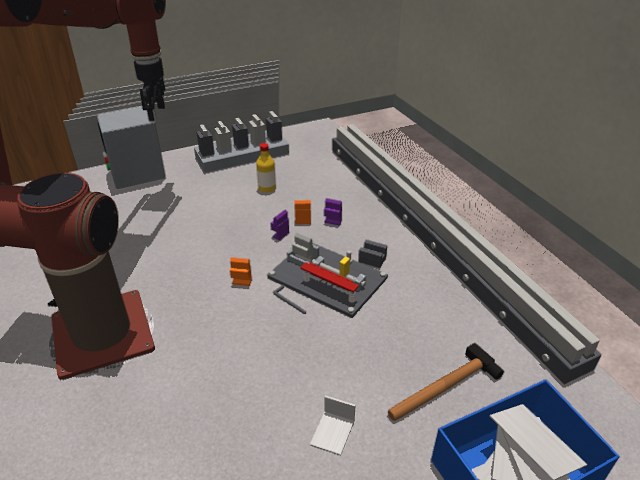

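Top view: the cassette is centred near (328,247), with the red bar at (348,254), the yellow tab at (342,236) and the pocket with the steel punch at (299,258). Possible look-alikes are the orange segments at (239,230) and (301,318), the purple ones at (253,203) and (250,260), the yellow oil bottle at (156,240), and the red wrist parts. Next I'll check the choice in a close crop and measure it.

```bash
cat > h.py <<'E'
import numpy as np,cv2
def deproj(c,u,v):
    K=c["camera_matrix"];k=float(c["k1"]);u=np.asarray(u);v=np.asarray(v)
    xy=cv2.undistortPoints(np.stack([u,v],-1).reshape(-1,1,2).astype(float),K,np.array([k,0,0,0.]))[:,0]
    z=c["range_z"][v,u].astype(float)
    p=np.c_[xy*z[:,None],z,np.ones(len(z))]
    return (np.linalg.inv(c["world_to_cam"])@p.T).T[:,:3],z
def proj(c,P):
    W=c["world_to_cam"];q=(W[:3,:3]@np.atleast_2d(P).T).T+W[:3,3]
    s=q[:,:2]/q[:,2:];s=s*(1+float(c["k1"])*(s**2).sum(1,keepdims=True))
    K=c["camera_matrix"];return s*[K[0,0],K[1,1]]+[K[0,2],K[1,2]]
E
python3 - <<'E'
from h import *
for n,(x0,x1,y0,y1) in dict(top=(260,400,180,310),side=(255,400,225,325)).items():
    c=np.load(n+"0.npz");f=c["frame"];h=cv2.cvtColor(f,cv2.COLOR_RGB2HSV)
    cv2.imwrite(f"pics/{n}crop.png",cv2.resize(f[y0:y1,x0:x1,::-1],None,fx=5,fy=5,interpolation=cv2.INTER_CUBIC)[:600,:800])
    m0=np.zeros(f.shape[:2],bool);m0[y0:y1,x0:x1]=1
    for nm,lo,hi in(("red",(0,180,90),(6,255,255)),("yel",(20,150,80),(32,255,255))):
        m=m0&(cv2.inRange(h,lo,hi)>0);v,u=np.nonzero(m)
        P,z=deproj(c,u,v);P=P[z>0]
        zt=np.percentile(P[:,2],90);T=P[P[:,2]>zt-.006]
        r=cv2.minAreaRect((T[:,:2]*1000).astype(np.float32))
        print(n,nm,len(P),"ztop",zt.round(4),T.mean(0).round(4),r)
E
```

```text
top red 520 ztop 0.0617 [ 0.5222 -0.0943  0.0591] ((523.7145385742188, -95.63935089111328), (26.43987274169922, 147.37535095214844), 31.079421997070312)
top yel 55 ztop 0.0793 [ 0.5712 -0.0787  0.077 ] ((571.7409057617188, -78.76102447509766), (24.301681518554688, 13.466785430908203), 30.343326568603516)
side red 508 ztop 0.0591 [ 0.5226 -0.1007  0.057 ] ((522.6171875, -98.94044494628906), (32.933860778808594, 149.85433959960938), 30.901824951171875)
side yel 157 ztop 0.075 [ 0.5701 -0.0829  0.0737] ((570.5966796875, -82.03938293457031), (26.45033836364746, 14.876002311706543), 33.28705596923828)
```

View pics/topcrop.png

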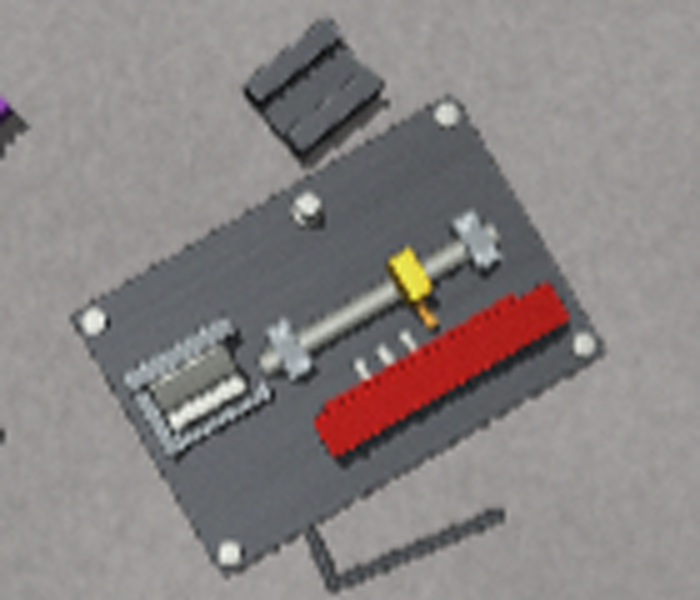

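View pics/sidecrop.png

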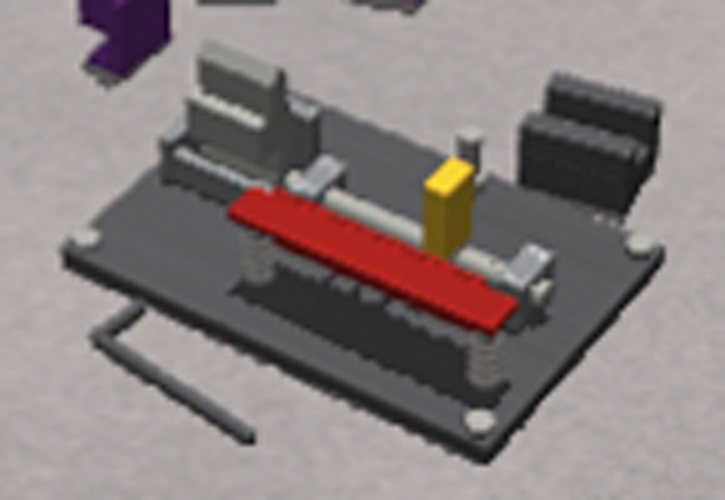

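The crops confirm the choice: a grey steel punch in the grey pocket, the yellow tab on the bolt, and the red bar. The cassette yaw is about 31°, its origin about (0.533,-0.061), and the bolt joint about 9 mm. My plan is to put tool +x along cassette +y with the fingers about 38 mm apart, so one finger rests on the bar while the other sits behind the tab.

```bash
python3 -m inch '[[0,[-40,-34,0],4],[0.2,[-85,-73,0],8],[0.4,[-130,-111,0],14],[0.5,[-175,-150,0],20],[0.54,[-220,-188,0],26],[0.54,[-265,-227,0],32],[0.54,[-300,-256,0],32],[0.54,[-335,-286,0],32],[0.54,[-365,-312,0],32],[0.54,[-380,-325,0],32]]'
```

```text
clock: 1.35
position: [0.4749, 0.0935, 0.2014]
orientation: [-0.0, 0.493, 0.87, -0.0]
wrist_force: [0.1, 0.4, 1.2]
gripper_width: 0.0396
```

```bash
python3 -m inch '[[0.54,[-40,-6,0],0],[0.54,[-90,-13,0],0],[0.54,[-140,-20,0],0],[0.54,[-190,-26,0],0],[0.54,[-220,-31,0],0],[0.54,[-230,-31,0],0],[0.54,[-230,-31,0],0]]'
python3 - <<'E'
from plant import ctrl
from h import *
for n in("wrist","top","side"):
    c=ctrl.camera(n);np.savez(n+"1.npz",**c);cv2.imwrite(f"pics/{n}1.png",c["frame"][:,:,::-1])
E
```

```text
clock: 2.22
position: [0.5666, -0.1174, 0.2013]
orientation: [-0.001, 0.492, 0.871, 0.0]
wrist_force: [-0.3, 1.1, 0.2]
gripper_width: 0.0393
```

View pics/wrist1.png

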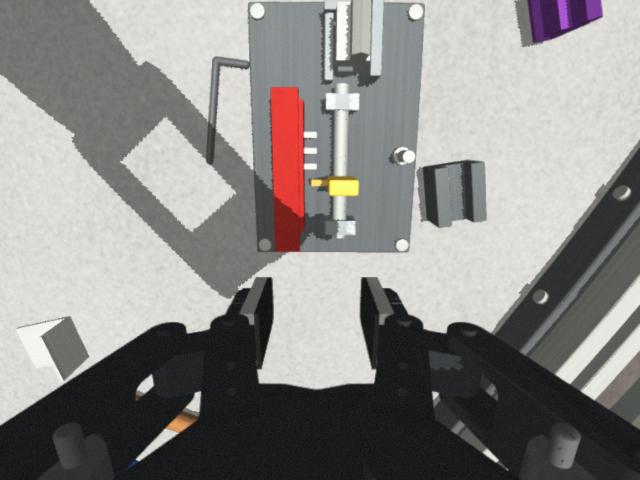

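The wrist view shows the bar at (287,168), the tab at (343,186), the guides at (342,102) and (340,228), the screw at (404,156), and fingertips at (262,285) and (372,285). Everything is lined up and clear.

Run:
```python
from h import *
c=dict(np.load("wrist1.npz"));f=c["frame"];h=cv2.cvtColor(f,cv2.COLOR_RGB2HSV)
m0=np.zeros(f.shape[:2],bool);m0[60:260,250:420]=1
for nm,lo,hi in(("red",(0,180,60),(6,255,255)),("yel",(22,150,150),(32,255,255))):
    m=m0&(cv2.inRange(h,lo,hi)>0);v,u=np.nonzero(m);P,z=deproj(c,u,v);P=P[z>0]
    zt=np.percentile(P[:,2],80);T=P[abs(P[:,2]-zt)<.004]
    print(nm,len(T),zt.round(4),cv2.minAreaRect((T[:,:2]*1000).astype(np.float32)))
P,z=deproj(c,[257,416,402,265],[11,12,245,245]);print(P.round(4)) 
d=P[0,:2]-P[3,:2];e=P[1,:2]-P[2,:2];print(np.degrees(np.arctan2(-d[0],d[1])),np.degrees(np.arctan2(-e[0],e[1])),P[:,:2].mean(0))
# finger tips in tool coords
v,u=np.mgrid[270:350,240:400];P,z=deproj(c,u.ravel(),v.ravel());k=(z>.05)&(P[:,2]>.15)
P=P[k]-[.5666,-.1174,.2013];ex=np.array([-.514,.858]);ey=np.array([.858,.514])
T=np.c_[P[:,:2]@ex,P[:,:2]@ey,P[:,2]]*1000
for s in(-1,1):
    Q=T[T[:,1]*s>0];zmin=np.percentile(Q[:,2],2);q=Q[Q[:,2]<zmin+6];print(s,len(Q),zmin,q.min(0).round(1),q.max(0).round(1))
```

```text
red 4715 0.0586 ((523.8651733398438, -96.23180389404297), (27.79730224609375, 147.54576110839844), 31.11630630493164)
yel 119 0.076 ((571.5491333007812, -79.8592300415039), (24.689571380615234, 13.79629135131836), 30.577131271362305)
[[ 0.4211  0.0163  0.0165]
 [ 0.5499  0.0929  0.018 ]
 [ 0.6677 -0.1033  0.0173]
 [ 0.5395 -0.1803  0.0178]]
31.048201581931156 30.970810421129503 [ 0.54455072 -0.04360932]
-1 2173 34.55704468470652 [-11.6 -31.9  30.7] [ 11.1 -19.2  40.5]
1 2528 34.91249747805556 [-11.3  19.6  30. ] [11.3 33.  40.9]
```

Run:
```python
from h import *
c=dict(np.load("wrist1.npz"))
print(c["range_z"][264:320:4,248:276:4].round(3)); print(c["range_z"][264:320:4,360:392:4].round(3))
ex=np.array([-.514,.858]);ey=np.array([.858,.514])
W=c["world_to_cam"];C=-W[:3,:3].T@W[:3,3]-[.5666,-.1174,.2013];print("cam tool",C[:2]@ex,C[:2]@ey,C[2])
def tw(x,y,z):return np.r_[np.array([.5666,-.1174])+x*ex+y*ey,.2013+z]
for z in(0,.005,.01,.03):print(z,proj(c,[tw(.011,-.02,z),tw(-.011,-.02,z),tw(.011,.02,z)]).round(0).tolist())
cv2.imwrite("pics/wf.png",cv2.resize(c["frame"][260:400,220:420,::-1],None,fx=4,fy=4))
s=dict(np.load("side1.npz"));cv2.imwrite("pics/s1.png",cv2.resize(s["frame"][120:320,220:440,::-1],None,fx=3,fy=3,interpolation=cv2.INTER_CUBIC))
```

```text
[[0.395 0.396 0.396 0.394 0.396 0.395 0.394]
 [0.398 0.396 0.397 0.396 0.397 0.398 0.397]
 [0.398 0.399 0.398 0.398 0.397 0.398 0.397]
 [0.398 0.4   0.4   0.399 0.399 0.4   0.399]
 [0.4   0.4   0.143 0.143 0.142 0.143 0.151]
 [0.4   0.402 0.139 0.139 0.139 0.139 0.15 ]
 [0.144 0.135 0.134 0.135 0.135 0.    0.151]
 [0.141 0.131 0.132 0.132 0.    0.137 0.151]
 [0.127 0.128 0.129 0.128 0.128 0.138 0.15 ]
 [0.124 0.125 0.125 0.125 0.128 0.139 0.151]
 [0.121 0.122 0.121 0.121 0.127 0.138 0.151]
 [0.117 0.118 0.119 0.118 0.129 0.138 0.15 ]
 [0.115 0.116 0.116 0.118 0.127 0.138 0.151]
 [0.115 0.114 0.114 0.119 0.128 0.138 0.15 ]]
[[0.396 0.395 0.394 0.395 0.395 0.396 0.395 0.396]
 [0.397 0.398 0.396 0.398 0.397 0.398 0.396 0.396]
 [0.399 0.398 0.398 0.398 0.398 0.399 0.399 0.397]
 [0.4   0.4   0.399 0.4   0.398 0.4   0.4   0.4  ]
 [0.399 0.141 0.143 0.143 0.143 0.401 0.399 0.402]
 [0.401 0.141 0.139 0.138 0.138 0.138 0.402 0.402]
 [0.403 0.141 0.135 0.134 0.135 0.134 0.145 0.145]
 [0.405 0.14  0.132 0.131 0.13  0.132 0.14  0.141]
 [0.406 0.141 0.13  0.127 0.128 0.128 0.128 0.137]
 [0.154 0.141 0.13  0.125 0.124 0.125 0.125 0.133]
 [0.154 0.141 0.13  0.121 0.122 0.122 0.122 0.121]
 [0.154 0.14  0.13  0.118 0.118 0.119 0.119 0.118]
 [0.154 0.141 0.13  0.119 0.114 0.115 0.114 0.115]
 [0.154 0.141 0.128 0.118 0.114 0.115 0.114 0.11 ]]
cam tool 0.06537092181236125 0.0001172079942054606 0.17213393274872332
0 [[278.0, 251.0], [279.0, 289.0], [354.0, 251.0]]
0.005 [[277.0, 254.0], [278.0, 293.0], [355.0, 254.0]]
0.01 [[276.0, 257.0], [277.0, 297.0], [356.0, 257.0]]
0.03 [[271.0, 271.0], [273.0, 316.0], [361.0, 272.0]]
```

View pics/s1.png

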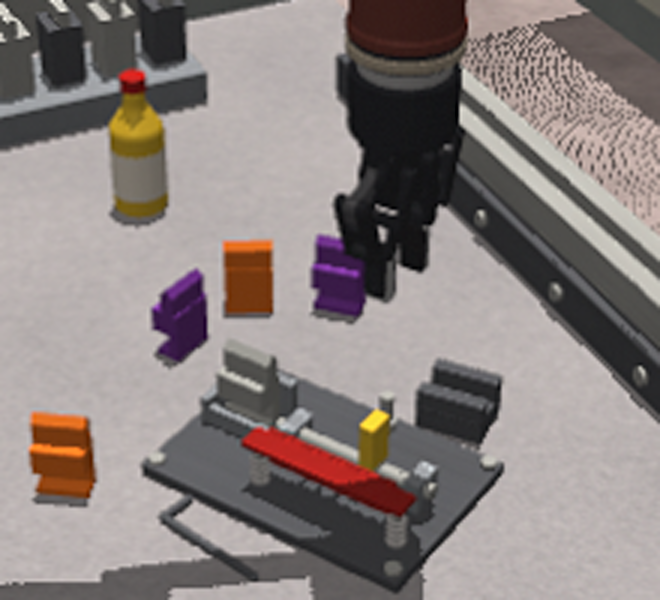

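View pics/wf.png

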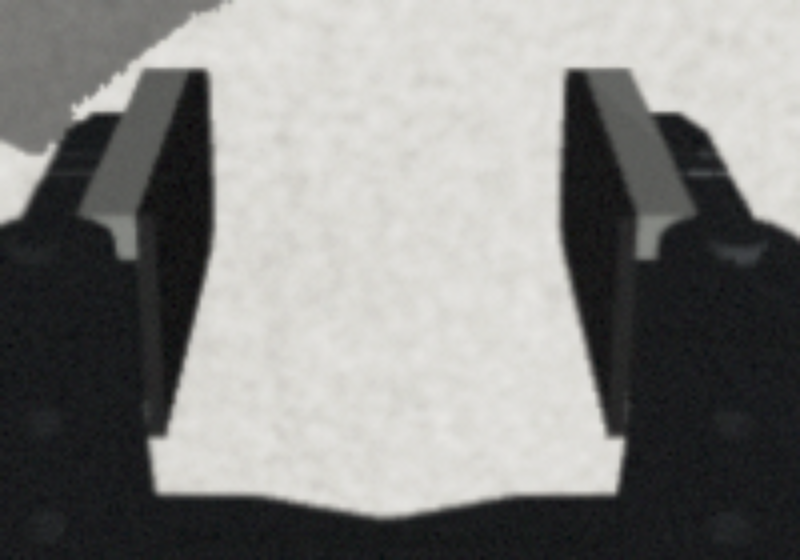

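Run:
```python
from h import *
from plant import ctrl
c=dict(np.load("wrist1.npz"));s=dict(np.load("side1.npz"))
T0=np.array([.5666,-.1174,.2013]);ex=np.array([-.514,.858,0]);ey=np.array([.858,.514,0]);B=np.stack([ex,ey,[0,0,1]])
print((np.c_[[deproj(c,[u],[v])[0][0] for u,v in((258,279),(266,279),(270,290),(249,310),(366,279),(372,279),(385,310))]]-T0)@B.T.round(3))
print("R wrist",c["world_to_cam"][:3,:3].round(3)@B.T)
v,u=np.mgrid[190:225,325:375];P,z=deproj(s,u.ravel(),v.ravel());k=(z>0)&(P[:,2]>.16)&(np.hypot(*(P[:,:2]-T0[:2]).T)<.08)
Q=(P[k]-T0)@B.T*1000
for sg in(-1,1):
    q=Q[Q[:,1]*sg>0];q=q[np.argsort(q[:,2])][:12];print(q.round(0).tolist())
print({k:np.round(v,4).tolist() for k,v in ctrl.sense().items()})
```

```text
[[ 0.01093314 -0.02430782  0.03876378]
 [ 0.01008066 -0.0212704   0.03663737]
 [ 0.00610372 -0.01937531  0.03912103]
 [ 0.00989129 -0.0232407   0.06468135]
 [ 0.01089867  0.02113908  0.03842757]
 [ 0.01056083  0.02381979  0.03760025]
 [ 0.01044557  0.02394793  0.0655688 ]]
R wrist [[ 2.23000e-03  1.00053e+00  0.00000e+00]
 [-9.65538e-01  2.20600e-03  2.60000e-01]
 [-2.60210e-01  3.50000e-04 -9.66000e-01]]
[[-4.0, -25.0, 29.0], [9.0, -25.0, 30.0], [1.0, -26.0, 31.0], [-7.0, -26.0, 31.0], [6.0, -26.0, 31.0], [2.0, -28.0, 31.0], [-9.0, -25.0, 32.0], [11.0, -26.0, 32.0], [-2.0, -27.0, 32.0], [-10.0, -23.0, 33.0], [-10.0, -19.0, 33.0], [-5.0, -26.0, 33.0]]
[[2.0, 21.0, 30.0], [-8.0, 21.0, 31.0], [-7.0, 19.0, 32.0], [8.0, 23.0, 32.0], [-4.0, 24.0, 33.0], [2.0, 20.0, 33.0], [9.0, 20.0, 33.0], [5.0, 18.0, 33.0], [3.0, 19.0, 33.0], [-1.0, 21.0, 33.0], [-3.0, 17.0, 34.0], [-10.0, 22.0, 34.0]]
{'clock': 2.375, 'joint_positions': [-0.339, 0.1101, 1.6511, 0.0003, 1.3809, -0.8827], 'joint_velocities': [0.0044, -0.0041, 0.0007, -0.0029, 0.0001, -0.0007], 'tau': [-0.4078, -43.9071, -38.8781, -0.0225, -0.0109, 0.0036], 'position': [0.5665, -0.1163, 0.2017], 'orientation': [-0.0003, 0.4913, 0.871, 0.0001], 'wrist_force': [-0.6225, 0.4092, -0.008], 'ft_torque': [0.041, -0.0266, -0.0023], 'gripper_width': 0.0392}
```

Both cameras place the real fingertips about 31–35 mm above the reported TCP, which is well beyond the stated swing. I'll descend in stages and check contact by camera and force.

```bash
python3 -m inch '[[0.54,[2,-1,30],0],[0.54,[4,-2,70],0],[0.54,[4,-2,105],0],[0.54,[4,-2,125],0],[0.54,[4,-2,130],0],[0.54,[4,-2,130],0]]'
cat > look.py <<'E'
import sys
from plant import ctrl
from h import *
n=sys.argv[1];t=ctrl.sense();w=dict(ctrl.camera("wrist"));s=dict(ctrl.camera("side"))
a=cv2.resize(w["frame"][0:420,180:460],(500,750*1)[:2] if 0 else (400,600));b=cv2.resize(s["frame"][200:310,270:345+35],(400,400),interpolation=cv2.INTER_CUBIC)
im=np.zeros((600,800,3),np.uint8);im[:,:400]=a;im[:400,400:]=b
cv2.imwrite(f"pics/{n}.png",im[:,:,::-1])
O=np.array([.5326,-.0625,0]);th=np.radians(31);ex=np.array([-np.sin(th),np.cos(th),0]);ey=np.array([np.cos(th),np.sin(th),0])
T0=np.array(t["position"]);d=T0-O
print("t",t["clock"],"tcp cassette x,y,z mm",np.round([d@ey*1000,d@ex*1000,d[2]*1000],1),"F cass xyz",np.round([np.dot(t["wrist_force"],ey),np.dot(t["wrist_force"],ex),t["wrist_force"][2]],1),"w",t["gripper_width"])
def C(P):return np.c_[(P-O)@ey,(P-O)@ex,P[:,2]]*1000
for nm,c in(("w",w),("s",s)):
    v,u=np.mgrid[0:480,0:640];h=cv2.cvtColor(c["frame"],cv2.COLOR_RGB2HSV)
    P,z=deproj(c,u.ravel(),v.ravel());Q=C(P);ok=(z>.05)&(abs(Q[:,0])<70)&(abs(Q[:,1])<130)
    f=h.reshape(-1,3)
    for k,lo,hi in(("red",(0,180,60),(6,255,255)),("yel",(20,150,80),(32,255,255))):
        m=ok&(cv2.inRange(h,lo,hi).ravel()>0)
        if m.sum()<15:continue
        q=Q[m];zt=np.percentile(q[:,2],85);q=q[abs(q[:,2]-zt)<4];print(nm,k,len(q),"ztop",zt.round(1),"y",np.percentile(q[:,1],[2,98]).round(1),"x",np.percentile(q[:,0],[2,98]).round(1))
    tx=d@ey*1000;ty=d@ex*1000
    dark=ok&(f[:,1]<90)&(f[:,2]<90)&(abs(Q[:,1]-ty)<14)&(Q[:,2]>44)&(Q[:,2]<190)
    for sg in(-1,1):
        q=Q[dark&((Q[:,0]-tx)*sg>14)&((Q[:,0]-tx)*sg<34)]
        if len(q)>10:print(nm,"finger",sg,"z low",np.percentile(q[:,2],[0,2,5]).round(1),"ymax",np.percentile(q[:,1],98).round(1))
E
python3 look.py l2
```

```text
clock: 3.12
position: [0.5637, -0.1151, 0.0727]
orientation: [0.001, 0.492, 0.871, 0.0]
wrist_force: [-0.1, 0.5, 0.2]
gripper_width: 0.039
t 3.125 tcp cassette x,y,z mm [ -0.4 -61.1  72.7] F cass xyz [0.2 0.5 0.2] w 0.03901017793505004
w red 12029 ztop 58.7 y [-88.1  47.3] x [-38.1 -11.6]
w yel 337 ztop 75.3 y [-41.8 -28. ] x [11.9 36.8]
w finger -1 z low [106.8 111.  113.8] ymax -48.1
w finger 1 z low [103.3 108.4 112.2] ymax -48.1
s red 448 ztop 58.7 y [-97.5  44.1] x [-41.5 -14. ]
s yel 16 ztop 57.5 y [-43.6 -31.8] x [ 8.4 25.9]
s finger -1 z low [100.5 106.5 111.5] ymax -53.6
s finger 1 z low [102.7 105.  107.1] ymax -53.0
```

View pics/l2.png

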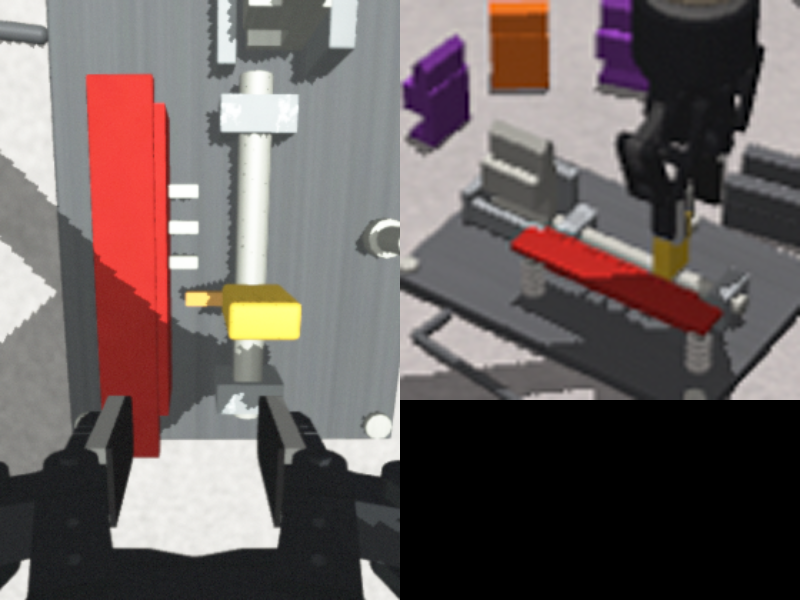

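Wrist view: the finger lower ends at picture (115,400) and (275,400), i.e. over the bar and in line with the tab (262,310) with a gap in y. The tips are at z≈104 while the TCP reads 73. I'll check the palm clearance over the tab before going lower.

```bash
python3 - <<'E'
from plant import ctrl
from h import *
w=dict(ctrl.camera("wrist"));t=np.array(ctrl.sense()["position"])
v,u=np.mgrid[380:480:20,280:361:20];P,z=deproj(w,u.ravel(),v.ravel());print(((P[:,2]-t[2])*1000).reshape(u.shape).round(0))
th=np.radians(31);print((((P-t)[:,:2]@[-np.sin(th),np.cos(th)])*1000).reshape(u.shape).round(0))
E
python3 -m inch '[[0.54,[0,0,12],0],[0.54,[0,0,24],0],[0.54,[0,0,34],0],[0.54,[0,0,40],0],[0.54,[0,0,40],0]]'; python3 look.py l3
```

```text
[[-73. -73. -74. -74. -75.]
 [109. 109. 109. 109. 111.]
 [115. 116. 115. 115. 115.]
 [120. 120. 120. 120. 120.]
 [125. 124. 125. 124. 126.]]
[[-128. -128. -128. -128. -129.]
 [  11.   11.   11.   11.   12.]
 [  11.   12.   11.   11.   11.]
 [  11.   11.   11.   11.   11.]
 [  12.   11.   11.   10.   13.]]
clock: 3.9
position: [0.5625, -0.1149, 0.0309]
orientation: [-0.001, 0.492, 0.871, -0.0]
wrist_force: [-0.0, -0.2, 0.4]
gripper_width: 0.0395
t 3.9 tcp cassette x,y,z mm [ -1.4 -60.3  30.9] F cass xyz [-0.1 -0.1  0.4] w 0.03946506379598281
w red 18156 ztop 58.6 y [-88.4  47.8] x [-38.1 -11.6]
w yel 610 ztop 75.2 y [-41.5 -27.9] x [11.8 37. ]
w finger -1 z low [65.3 71.2 75.9] ymax -47.8
w finger 1 z low [61.2 68.5 73.9] ymax -47.8
s red 424 ztop 58.5 y [-95.8  43.7] x [-41.7 -14.5]
s yel 4 ztop 124.6 y [-71.8 -64.1] x [-32.7 -28.4]
s finger -1 z low [61.2 67.8 71.5] ymax -53.4
s finger 1 z low [59.4 64.5 65.5] ymax -51.7
```

View pics/l3.png

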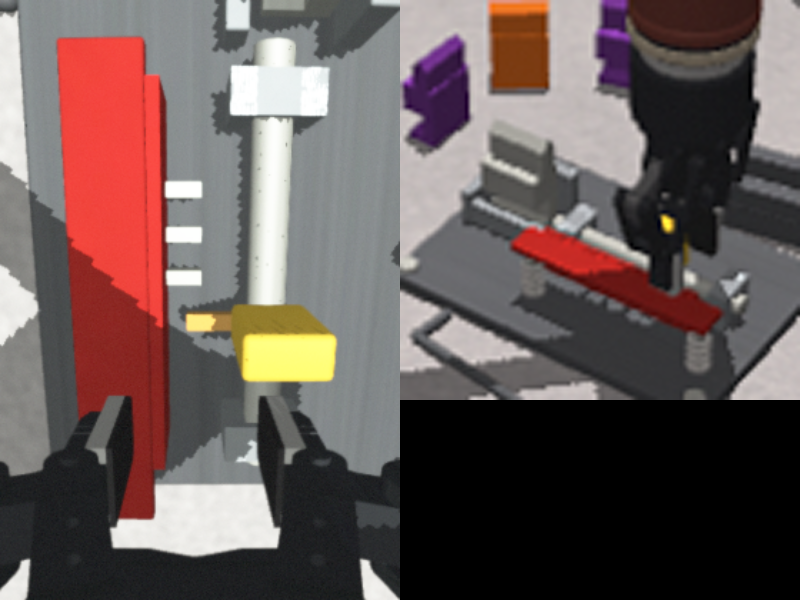

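The tips are now just above the bar, no contact yet. I'll start pressing.

```bash
python3 -m inch '[[0.54,[0,0,3],0],[0.54,[0,0,6],0],[0.54,[0,0,7],0],[0.54,[0,0,7],0]]'; python3 look.py l4
```

```text
clock: 4.5
position: [0.5635, -0.1153, 0.0253]
orientation: [0.0, 0.492, 0.871, 0.0]
wrist_force: [-0.4, 0.2, 4.3]
gripper_width: 0.0394
t 4.5 tcp cassette x,y,z mm [ -0.7 -61.1  25.3] F cass xyz [-0.3  0.4  4.3] w 0.03938638687099517
w red 19005 ztop 56.8 y [-87.5  47.8] x [-38.1 -11.6]
w yel 672 ztop 75.2 y [-41.4 -27.9] x [11.8 37.1]
w finger -1 z low [59.3 65.5 70.2] ymax -48.5
w finger 1 z low [56.5 62.9 68.1] ymax -48.4
s red 404 ztop 56.6 y [-98.5  45. ] x [-41.6 -14.2]
s yel 4 ztop 120.8 y [-71.1 -65.2] x [-31.2 -18.3]
s finger -1 z low [55.8 58.9 64.1] ymax -54.6
s finger 1 z low [55.8 56.5 58.7] ymax -52.3
```

Contact at 4.3 N, and the bar is down about 2 mm. I'll press 6.5 mm further.

```bash
python3 -m inch '[[0.54,[0,0,3],0],[0.54,[0,0,5],0],[0.54,[0,0,6.5],0],[0.54,[0,0,6.5],0]]'; python3 look.py l5
```

```text
clock: 5.1
position: [0.5635, -0.1153, 0.0187]
orientation: [0.0, 0.492, 0.871, 0.0]
wrist_force: [-1.9, 1.1, 7.9]
gripper_width: 0.0392
t 5.1 tcp cassette x,y,z mm [ -0.7 -61.1  18.7] F cass xyz [-1.1  1.9  7.9] w 0.039177527350762666
w red 19029 ztop 50.4 y [-87.5  47.8] x [-38.  -11.5]
w yel 761 ztop 75.1 y [-41.3 -27.9] x [11.8 36.9]
w finger -1 z low [53.1 58.6 63.6] ymax -48.5
w finger 1 z low [49.3 56.  61.4] ymax -48.4
s red 409 ztop 50.5 y [-97.4  44.5] x [-41.8 -13.3]
s yel 2 ztop 117.0 y [-67.6 -66.7] x [-19.7 -17.1]
s finger -1 z low [48.6 54.6 58.3] ymax -53.4
s finger 1 z low [48.8 51.8 52.9] ymax -53.4
```

View pics/l5.png

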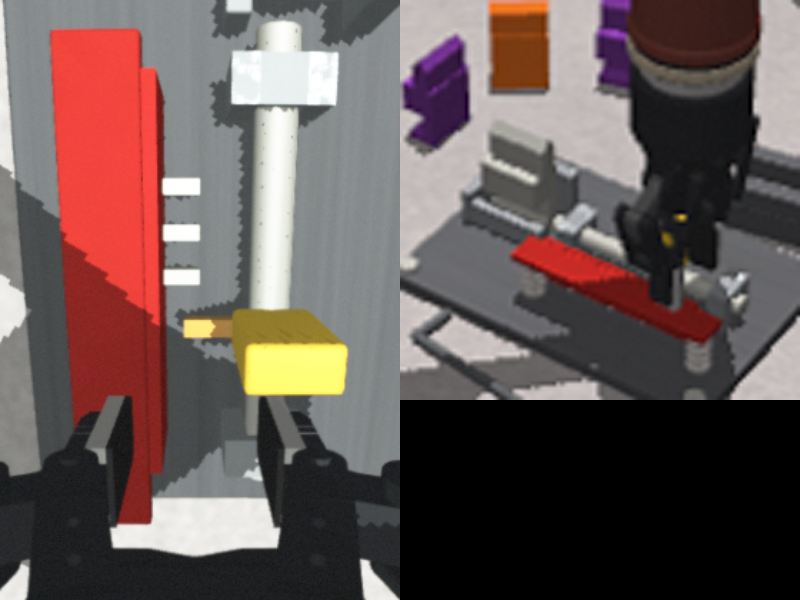

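The catch is down about 8.2 mm at about 7.9 N, with the other finger behind the tab. Now I'll push along +x in stages.

```bash
python3 -m inch '[[0.54,[3,0,0],0],[0.54,[7,0,0],0],[0.54,[11,0,0],0],[0.54,[15,0,0],0],[0.54,[19,0,0],0],[0.54,[23,0,0],0],[0.54,[27,0,0],0],[0.54,[31,0,0],0],[0.54,[35,0,0],0],[0.54,[35,0,0],0]]'; python3 look.py l6
```

```text
clock: 6.45
position: [0.5476, -0.0873, 0.02]
orientation: [0.003, 0.492, 0.871, -0.0]
wrist_force: [4.0, -6.4, 7.3]
gripper_width: 0.0395
t 6.45 tcp cassette x,y,z mm [  0.1 -29.   20. ] F cass xyz [ 0.2 -7.5  7.3] w 0.03947510278852554
w red 13550 ztop 51.5 y [-71.4  48.5] x [-38.  -11.5]
w yel 889 ztop 75.4 y [-17.4  -3.9] x [11.9 36.9]
w finger -1 z low [53.4 60.1 64.6] ymax -16.0
w finger 1 z low [50.8 63.  70.2] ymax -15.9
s red 428 ztop 51.2 y [-97.2  44.3] x [-42.  -13.6]
s yel 1 ztop 64.5 y [-10.2 -10.2] x [9.7 9.7]
s finger -1 z low [51.8 56.7 60.1] ymax -21.1
s finger 1 z low [50.9 51.3 53.6] ymax -22.6
```

View pics/l6.png

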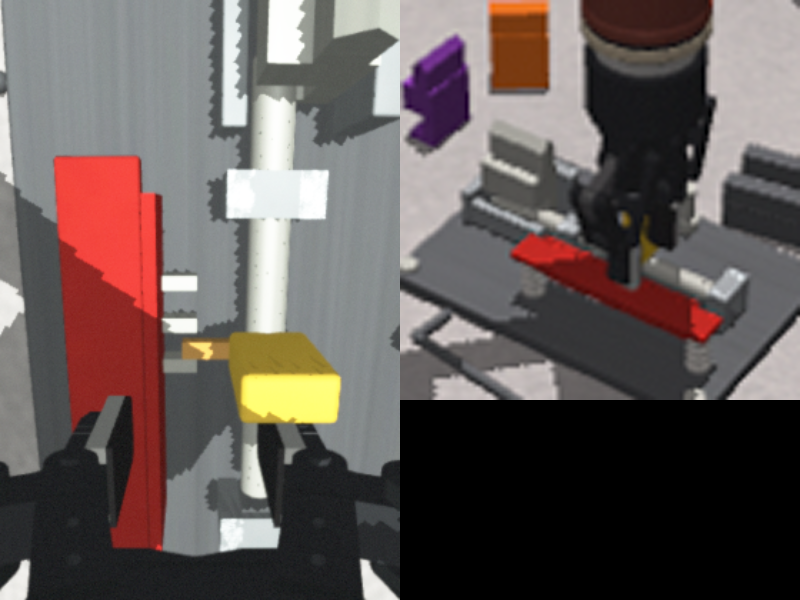

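The bolt is at about 35 mm and pushing at 7.5 N. The bar has risen slightly to about 7.2 mm, so I'll press 1.5 mm deeper and carry on.

```bash
python3 -m inch '[[0.54,[0,0,1.5],0],[0.54,[3,0,1.5],0],[0.54,[6,0,1.5],0],[0.54,[9,0,1.5],0],[0.54,[12,0,1.5],0],[0.54,[15,0,1.5],0],[0.54,[18,0,1.5],0],[0.54,[20,0,1.5],0],[0.54,[20,0,1.5],0]]'; python3 look.py l7
```

```text
clock: 7.68
position: [0.5376, -0.0705, 0.0186]
orientation: [0.004, 0.492, 0.871, -0.0]
wrist_force: [3.9, -7.3, 6.2]
gripper_width: 0.0394
t 7.675 tcp cassette x,y,z mm [ 0.2 -9.5 18.6] F cass xyz [-0.4 -8.2  6.2] w 0.0394215425689089
w red 10137 ztop 50.1 y [-53.1  49.1] x [-38.  -11.4]
w yel 938 ztop 75.3 y [ 2.3 15.8] x [11.9 36.9]
w finger -1 z low [52.6 58.4 63.2] ymax 3.6
w finger 1 z low [48.8 61.9 69.6] ymax 3.7
s red 409 ztop 50.2 y [-97.8  45.5] x [-42.  -13.6]
s yel 3 ztop 54.5 y [0.7 2. ] x [13.4 17.8]
s finger -1 z low [48.6 55.5 60.9] ymax -1.0
s finger 1 z low [48.5 51.2 54.1] ymax -1.9
```

The bolt is at about 54 mm, with 8.2 N of push and the catch 8.4 mm down. About 10 mm to go.

```bash
python3 -m inch '[[0.54,[2,0,0.3],0],[0.54,[4,0,0.3],0],[0.54,[6,0,0.3],0],[0.54,[8,0,0.3],0],[0.54,[10,0,0.3],0],[0.54,[11,0,0.3],0],[0.54,[11,0,0.3],0]]'; python3 look.py l8
```

```text
clock: 8.65
position: [0.5321, -0.0613, 0.0186]
orientation: [0.004, 0.492, 0.871, -0.0]
wrist_force: [2.9, -8.0, 7.9]
gripper_width: 0.0393
t 8.65 tcp cassette x,y,z mm [ 0.2  1.3 18.6] F cass xyz [-1.6 -8.4  7.9] w 0.039326700231560374
w red 8383 ztop 50.1 y [-42.9  49.3] x [-38.  -11.4]
w yel 970 ztop 75.4 y [12.9 26.4] x [11.9 36.8]
w finger -1 z low [52.6 58.3 63.3] ymax 14.4
w finger 1 z low [49.2 61.8 69.6] ymax 14.4
s red 413 ztop 50.2 y [-98.1  43.6] x [-41.9 -13.6]
s yel 2 ztop 59.7 y [12.7 13.2] x [18.2 18.9]
s finger -1 z low [48.1 50.4 56.9] ymax 8.7
s finger 1 z low [49.  51.1 54.1] ymax 8.7
```

View pics/l8.png

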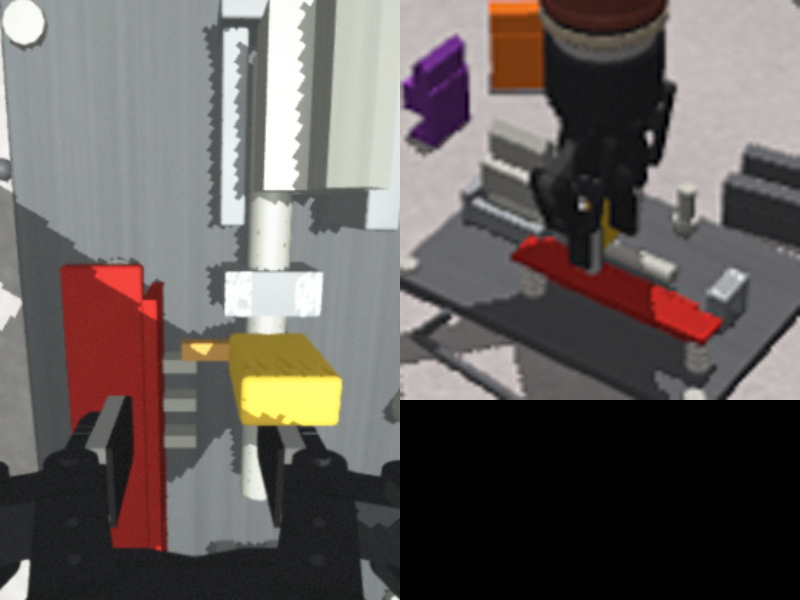

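The tab face is at about 12.9 mm and the pin is past all three teeth. The force doesn't show the stop yet, so I'll push a bit more to feel it.

```bash
python3 -m inch '[[0.54,[1,0,0],0],[0.54,[2,0,0],0],[0.54,[2,0,0],0],[0.54,[2,0,0],0]]'; python3 look.py l9
```

```text
clock: 9.25
position: [0.532, -0.0609, 0.0187]
orientation: [0.005, 0.492, 0.871, -0.001]
wrist_force: [5.0, -13.2, 4.7]
gripper_width: 0.0389
t 9.25 tcp cassette x,y,z mm [ 0.3  1.7 18.7] F cass xyz [ -2.5 -13.9   4.7] w 0.03894422929018852
w red 8294 ztop 50.2 y [-42.6  49.4] x [-37.9 -11.4]
w yel 953 ztop 75.4 y [13.4 26.9] x [11.9 36.8]
w finger -1 z low [52.7 58.6 63.3] ymax 14.9
w finger 1 z low [49.  62.1 69.9] ymax 15.0
s red 418 ztop 50.1 y [-96.1  43.4] x [-41.9 -14.1]
s yel 4 ztop 58.1 y [11.9 12.7] x [13.3 17.5]
s finger -1 z low [50.4 54.5 59. ] ymax 9.6
s finger 1 z low [49.2 51.2 54.5] ymax 9.0
```

The force rose to 14 N with almost no motion, so the bolt is at its stop. I'll back off the tab, then lift straight up.

```bash
python3 -m inch '[[0.54,[-3,0,0],0],[0.54,[-6,0,0],0],[0.54,[-8,0,-3],0],[0.54,[-8,0,-8],0],[0.54,[-8,0,-16],0],[0.54,[-8,0,-30],0],[0.54,[-10,0,-60],0],[0.54,[-20,0,-95],0],[0.54,[-40,0,-130],0],[0.54,[-40,0,-130],0]]'; python3 look.py l10
```

```text
clock: 10.6
position: [0.5515, -0.0931, 0.1508]
orientation: [0.004, 0.492, 0.87, 0.001]
wrist_force: [1.0, 0.0, -0.0]
gripper_width: 0.0392
t 10.6 tcp cassette x,y,z mm [  0.4 -36.  150.8] F cass xyz [ 0.9 -0.5 -0. ] w 0.03918525505475951
w red 6101 ztop 58.7 y [-93.   46.9] x [-38.  -11.7]
w yel 131 ztop 75.8 y [12.9 26.2] x [12.1 37. ]
w finger -1 z low [184.  185.  185.5] ymax -25.0
w finger 1 z low [181.4 182.4 182.7] ymax -24.9
s red 454 ztop 58.7 y [-98.1  43.2] x [-41.9 -14.5]
s yel 44 ztop 74.9 y [12.1 24.1] x [ 7.6 32.4]
s finger -1 z low [178.3 178.9 179.8] ymax -29.9
s finger 1 z low [178.5 179.2 180.1] ymax -27.6
```

View pics/l10.png

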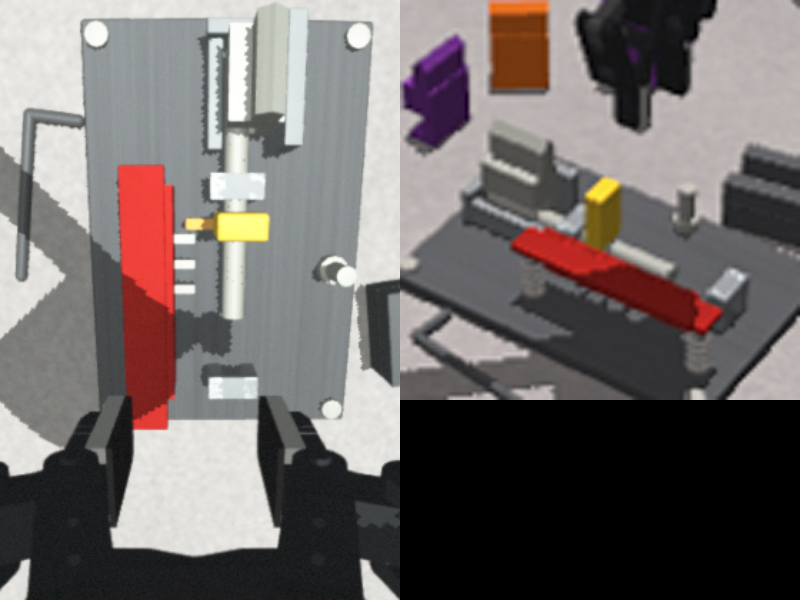

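The tab is at picture (243,226) with its -y face at about 12.9 mm (joint about 64 mm). The pin at (200,224) is past all the teeth, and the bar top is back at 58.7 mm, fully up. The punch stands in its pocket at (258,65), the bystanders haven't moved, and the robot is clear with the force near 0. Handing in.

```bash
python3 -c "
from plant import ctrl
print(ctrl.close_job())"
```

```text
the job is handed in; nothing more can be done
None
```

The bolt is locked home and the job is handed in at about 10.6 s; hand-in gives no verdict, so success rests on my own checks. One fingertip held the red catch bar down about 8 mm (roughly 5–8 N). The other pushed the tab from about 10 mm to the stop at about 64 mm, where the push rose to 14 N. I then backed off the tab and lifted clear.

**Last checks:**
- **Bolt:** the tab face measured about 12.9 mm after release, against 12 mm nominal at home, and the pin is past all the teeth.
- **Catch:** the bar top is back at 58.7 mm, fully up.
- **Punch and bystanders:** by eye, the punch stands upright in its pocket. The bystanders in the last close views look unmoved. I did not measure any of these, and I did not look again at the oil bottle, bracket or mallet.
- **Robot:** it touches nothing, with wrist force about 1 N.

**Disagreements:**
- **Fingertip height:** the fingertips were about 30 mm above the reported TCP, more than the description allows for. I worked from the cameras and contact force instead.
- **Catch dip:** mid-push the bar rose from about 8.2 to 7.2 mm, still below the teeth, and I pressed 1.5 mm deeper.

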